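# Fetch the seal from under the low shelf with the reacher

## Robot

A 6-joint arm with a two-finger parallel gripper is mounted at the origin on a cart in front of the work surface, level with it; the furniture and walls round the work are solid. World frame = base frame: x ahead of the robot, y to its left, z up, the work surface at z = 0. Lengths are in m, angles in rad, forces in N, time in s.
With the tool pointing down it reaches from about 0.275 to 0.775 m from the base axis. Payload 14.6 kg.
Tool frame: the origin (TCP) lies between the finger pads; the fingertips stand 11 mm ahead of it and the grasp point (between the pads) lies 8 mm behind it; z points along the fingers, y is the line along which they close (so a half turn about z gives the same grasp; the last joint's range is limited). The gripper opens to 85 mm and grips with 20 to 120 N. Pads are 22 mm wide; open, the fingers measure 114 mm over their backs; the gripper's body (76 mm by 85 mm) begins 54 mm behind the grasp point. The pads swing forward as they close: fully open they stand 13 mm farther back than shut.
Start: joints at [-1.3, 0.263, -0.048, 1.259, 0, 1.415], TCP at [0.217, -0.478, 0.242] pointing down, gripper open.
Joint ranges: [-2.65, 2.65], [-0.89, 1.7], [-1.18, 1.37], [-2.13, 2.11], [-1.35, 1.29], [-3.14, 3.14]. Speed limits (rad/s): [1.89, 1.89, 2.57, 2.79, 3.14, 3.14].

## Interface

Orientations are given as a unit quaternion [w, x, y, z].
In Python, from rig import manip gives the robot as it stands.
- The arm moves only by the tool jog_arm, never from a script. Its argument "deltas" is a list of rows, each an object of numbers: "dx", "dy", "dz": the shift along the world's x, y, z in m; "wx", "wy", "wz": the turn, a rotation vector about the world's x, y, z in rad; "claw": the opening, from 0 (shut) to 1 (fully open). A call has 1 to 12 rows; each row is the pose to reach, as a shift and turn from the pose commanded when the call began; what a row does not reach only later rows make up. A row lasts 1/10 s, in which the tool goes at most 50 mm and 8.59 degrees, less where a joint would pass 70% of its speed; a pose out of reach is approached as far as the arm can. A call with a gripper value outside its range is refused whole. The fingers move at their own pace and stop on an object; the grip force is fixed at half the most. Time passes only in rows, so rows that repeat a pose let the fingers close. It gives the time, the measured TCP pose, the force, the opening and the grip force at its end, in the units of the state.
- manip.observe(): the state, without advancing time (a new reading comes with each control period).
- manip.read_camera(name): name is "scene" or "top"; returns the picture (420x560x3 uint8, red, green, blue); there is no depth.
- manip.camera_model(name): a dict with "camera_matrix" (3x3 intrinsics, pixels), "rvec" (rotation vector, rad) and "tvec" (3), from world to camera coordinates, as OpenCV has them. Camera axes: x right, y down, z forward; pixel columns grow to the right and rows downward; lengths in m; the calibration is good to about 2 mm. A picture is of the moment at which its call begins. camera_model takes no time and is no camera call.
- manip.close_job(): hands the job in; it is judged then, once.
The state is a dict: "t": time; "joint_pos": joint angles; "qvel": joint speeds; "joint_efforts": joint torques, N m; "tcp_pos": TCP position; "ee_rot": TCP orientation; "ft_force": force on the tool from outside, world axes, zero at the start; "wrist_torque": the same for the moment, N m; "grip_width": finger opening in m; "grip_force": force on a finger pad.
Only numpy, scipy, OpenCV 4.12 (cv2) and the standard library are available. Lean on these libraries where they do the work, as an engineer would, in place of code of your own. Each camera call takes 0.05 s, during which the arm holds its last target. There are 200 camera calls.

## Task

A black rubber seal ring has slid under the low clear shelf where no hand fits. Take the reacher by its handle, push its open jaws in around the seal and gently squeeze the trigger until you feel the jaws grip it (about 4 newtons on the seal, never as much as 7, or the rubber is spoiled); then, keeping it gripped, draw it out until all of the seal lies on the bench in front of the shelf, and let go of the reacher there so that the seal is free. Touch the seal with nothing but the reacher, keep the reacher down on the bench all the while, and leave everything else where it stands.

Things in the scene. Friction and masses are not known exactly. Their poses are not given: they have to be found in the camera images.
- reacher: Parallel-jaw pick-up tool on a flat slick black sole (133 x 58 mm, friction 0.15 on the bench), 0.25 kg, 193 mm long, 89 to 97 mm wide at the jaws, 65 mm high at the handle and at most 22 mm ahead of it. Origin on its underside below the middle of the handle; x along the tool to the jaws, y to the trigger side, z up.
- handle (a point): Middle of the handle, 47 mm above the sole; axes as the reacher. Two upright plates 44 mm long along x, up to 65 mm high: orange fixed grip at -y, outer face 30 mm from the origin's plane, and red trigger at +y, outer face also 30 mm out when free (60 mm over both). Take both between the fingers from above, closing along y.
- jaws (a point): Between the two black rubber jaw pads, 140 mm ahead of the handle, 9 mm above the sole; axes as the reacher. Pads run 17 mm ahead and behind of it, 2 to 16 mm high; space for 23 mm behind it. Trigger pad: inner face at y = +36 mm when free. Fixed-side pad (yellow screw): clamped by the last user anywhere from y = -32 to -24 mm; not measured, does not move in use.
- trigger: Red trigger with its jaw arm and pad: slides 0 to 30 mm along the reacher's -y, jaw and trigger 1 to 1; its origin is the reacher's origin when free. The return spring pushes back with 6 N when free, rising 0.12 N per mm. Once the seal is gripped the sprung pad yields: each further mm of squeeze adds up to 5 N on the seal and as much on the fingers.
- seal: The black rubber seal ring that is to be fetched, 45 mm outer diameter, 8 mm thick, 18 g, lying flat on the bench under the shelf. Origin at the centre of its underside. It starts with its centre 32 to 45 mm behind the shelf's front edge.
- riser: Low fixed shelf of clear plastic with aluminium sides and back and blue edges, 114 mm deep, 184 mm wide, 42 mm high. Origin on the bench below the middle of its open front edge; x points into the gap, y to its left seen from the front. The gap is 170 mm wide (y = -85 to +85 mm), 36 mm high and 105 mm deep; it is closed at the back.
- oil_bottle: Bystander: small oil bottle, 35 mm diameter, 107 mm high, standing at the back on top of the shelf. Origin at the centre of its underside.
- bolt_1: Bystander: bolt standing on its head, 19 mm diameter, 42 mm high. Origin at the centre of its underside.
- bolt_2: Bystander: another such bolt.
- spare_seal: Bystander: another black seal ring, 42 mm diameter, 6 mm thick, lying in the open to the left. Not the one to fetch. Origin at the centre of its underside.

How it is judged:
By the outcome, as a careful person would: the job done as asked, in the order asked, and still so for the second after the job is handed in, with the robot touching nothing.
It also fails if it takes over 62 s, if anything falls off the work surface, if the arm or the gripper's body presses on something with over 40 N, if the wrist force passes 120 N, or if a joint passes its speed limit or range.

## Working session

There is one attempt and no reset: what is moved stays moved. The work goes in short steps, Python scripts to look and compute and a tool call to move; the robot and the scene stay as the last step left them, time stands still between calls to the robot, and variables do not carry over. Pictures are saved under pics/ and viewed, at most 11 in all, crops included, and the job is handed in when it is done.

Besides the shell and the picture viewer there is one more tool, called after "Request:" as a command line: name --argument value ..., lists and objects as JSON in quotes. jog_arm: Moves the arm, as the interface text tells. Its arguments: {"type":"object","properties":{"deltas":{"type":"array","items":{"type":"object","properties":{"dx":{"type":"number"},"dy":{"type":"number"},"dz":{"type":"number"},"wx":{"type":"number"},"wy":{"type":"number"},"wz":{"type":"number"},"claw":{"type":"number"}}}}},"required":["deltas"]}

```bash
mkdir -p pics; python3 - <<'E'
from rig import manip
import cv2,numpy as np
for n in ("scene","top"):
    im=manip.read_camera(n); cv2.imwrite(f"pics/{n}0.png",im[:,:,::-1])
    m=manip.camera_model(n); R=cv2.Rodrigues(np.array(m["rvec"]))[0]
    print(n,np.round(m["camera_matrix"],1).tolist(),"cam at",-R.T@np.array(m["tvec"]).ravel())
s=manip.observe();print(s)
E
```

```text
scene [[499.4, 0.0, 285.0], [0.0, 499.4, 210.3], [0.0, 0.0, 1.0]] cam at [-0.04140712  0.7989158   0.66623096]
top [[468.8, 0.0, 274.3], [0.0, 468.8, 215.8], [0.0, 0.0, 1.0]] cam at [0.29620238 0.48643658 0.91926986]
{'t': 0.1, 'joint_pos': array([-1.30028851e+00,  2.63483884e-01, -4.88731992e-02,  1.25938134e+00,
       -3.32083243e-07,  1.41551876e+00]), 'qvel': array([-6.18517846e-05, -6.23168557e-04,  7.04200016e-04,  2.54591667e-03,
        2.21782946e-05,  1.19441927e-04]), 'joint_efforts': array([ 4.79451672e-03, -6.38578463e+01,  3.85063863e+01,  9.98701056e-03,
       -7.55421752e-05,  1.96381092e-05]), 'tcp_pos': array([ 0.21678795, -0.47789921,  0.24186871]), 'ee_rot': array([-4.70255907e-04,  9.77423705e-01,  2.11288141e-01, -2.72901880e-05]), 'ft_force': array([ 0.18600062, -0.01289196,  0.37773988]), 'wrist_torque': array([-0.00824669, -0.02692322, -0.05752271]), 'grip_force': 0.0, 'grip_width': 0.08559194423161692}
```

View pics/scene0.png

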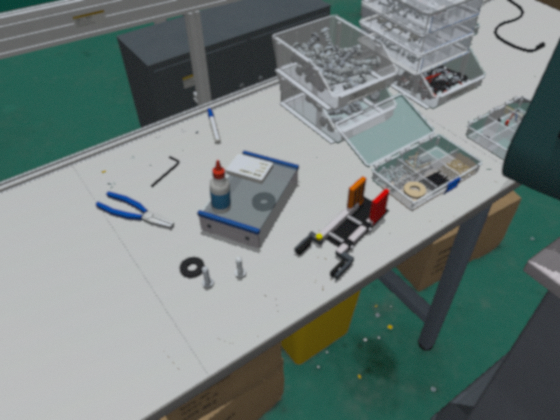

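View pics/top0.png

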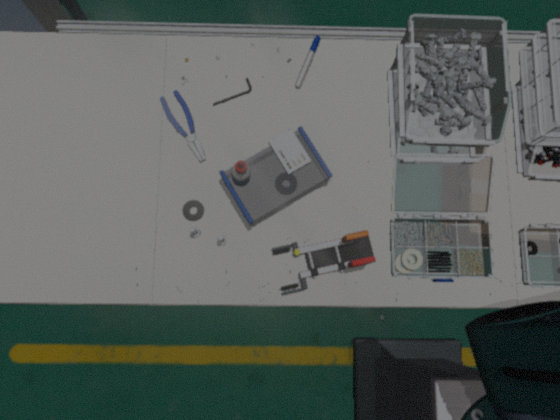

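The scene view shows the reacher at about (355,220) and the shelf at (250,195). The top view has the reacher's handle at (358,248) with its jaws to the left at (285,268), and the seal under the shelf at (287,184). The spare seal is at (193,210) and the bolts at (196,233) and (221,241).

```bash
cat > h.py <<'E'
import cv2,numpy as np
from rig import manip
M={n:manip.camera_model(n) for n in("scene","top")}
def ray(n,uv):
    m=M[n];R=cv2.Rodrigues(np.array(m["rvec"]))[0];K=np.array(m["camera_matrix"])
    c=-R.T@np.array(m["tvec"]).ravel();d=R.T@np.linalg.solve(K,[uv[0],uv[1],1.]);return c,d/np.linalg.norm(d)
def plane(n,uv,z):
    c,d=ray(n,uv);return c+d*(z-c[2])/d[2]
def tri(uvs,uvt):
    c1,d1=ray("scene",uvs);c2,d2=ray("top",uvt)
    s=np.linalg.lstsq(np.c_[d1,-d2],c2-c1,rcond=None)[0];a=c1+s[0]*d1;b=c2+s[1]*d2
    return (a+b)/2,np.linalg.norm(a-b)
def proj(n,p):
    m=M[n];return cv2.projectPoints(np.array(p,float).reshape(-1,3),np.array(m["rvec"],float),np.array(m["tvec"],float),np.array(m["camera_matrix"],float),None)[0].reshape(-1,2)
def mask(im,c):
    h=cv2.cvtColor(im,cv2.COLOR_RGB2HSV)
    H,S,V=cv2.split(h)
    if c=="red": return (((H<5)|(H>172))&(S>150)&(V>80)).astype(np.uint8)
    if c=="orange": return ((H>7)&(H<20)&(S>170)&(V>100)).astype(np.uint8)
    if c=="yellow": return ((H>22)&(H<33)&(S>140)&(V>120)).astype(np.uint8)
    if c=="blue": return ((H>100)&(H<125)&(S>140)&(V>50)).astype(np.uint8)
def blobs(im,c,a=8):
    n,l,st,ce=cv2.connectedComponentsWithStats(mask(im,c))
    return [(ce[i].round(1).tolist(),st[i].tolist()) for i in range(1,n) if st[i][4]>=a]
E
python3 - <<'E'
from h import *
for n in("scene","top"):
    im=cv2.imread(f"pics/{n}0.png")[:,:,::-1].copy()
    for c in("red","orange","yellow","blue"): print(n,c,[b for b in blobs(im,c) if 150<b[0][0]<420 and 100<b[0][1]<300])
a=cv2.imread("pics/top0.png")[125:305,180:390]
b=cv2.imread("pics/scene0.png")[140:290,180:400]
cv2.imwrite("pics/t1.png",cv2.resize(a,(700,600),interpolation=cv2.INTER_CUBIC))
cv2.imwrite("pics/s1.png",cv2.resize(b,(792,540),interpolation=cv2.INTER_CUBIC))
E
```

```text
scene red [([218.1, 171.3], [214, 163, 10, 15, 79]), ([378.5, 205.4], [370, 189, 19, 34, 321])]
scene orange [([357.0, 184.5], [350, 178, 15, 14, 92])]
scene yellow [([318.7, 236.0], [316, 234, 7, 5, 26])]
scene blue [([209.8, 112.2], [208, 109, 5, 7, 22]), ([272.8, 159.9], [244, 152, 54, 16, 112]), ([220.6, 201.0], [213, 195, 16, 13, 160]), ([229.0, 221.9], [199, 211, 60, 22, 278])]
top red [([361.8, 261.0], [352, 257, 22, 9, 94])]
top orange []
top yellow [([296.5, 252.3], [295, 251, 4, 4, 14])]
top blue []
```

View pics/t1.png

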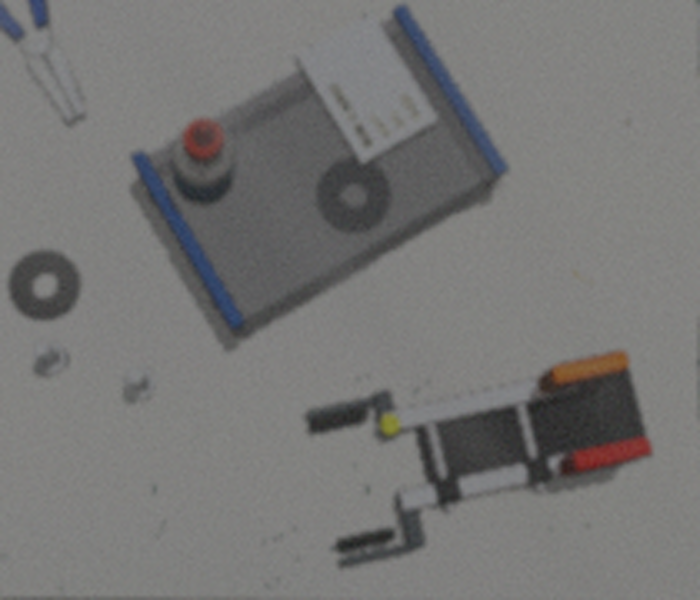

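View pics/s1.png

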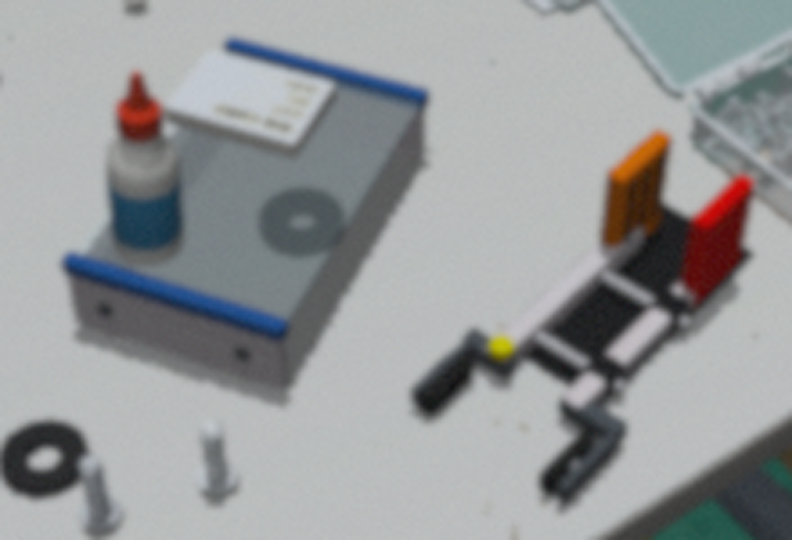

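```bash
cat >> h.py <<'E'
T=lambda u,v:(180+u/3.3333,125+v/3.3333)
S=lambda u,v:(180+u/3.6,140+v/3.6)
E
python3 - <<'E'
from h import *
P={"orF":((611,170),(550,377)),"orB":((662,136),(626,358)),"redF":((690,240),(574,463)),"redB":((746,182),(648,448)),
"LF":((283,328),(238,325)),"LB":((68,260),(140,155)),"RF":((425,98),(505,170)),"RB":((230,45),(400,10)),
"seal":((302,222),(353,195)),"screw":((500,348),(390,425)),"fpadtip":((420,402),(310,422)),"tpadtip":((552,490),(338,546)),
"bolt1b":((103,523),(48,365)),"bolt2b":((218,490),(135,393)),"spare":((44,458),(44,285))}
for k,(s,t) in P.items():
    p,e=tri(S(*s),T(*t)); print(k,p.round(4),"err",round(e,4))
print("seal top z4",plane("top",T(353,195),.008),"scene",plane("scene",S(302,222),.008))
print("edge of bench",plane("top",(250,303),0),plane("top",(400,303),0))
E
```

```text
orF [0.4076 0.3394 0.0711] err 0.0043
orB [0.4199 0.2945 0.0602] err 0.0034
redF [0.3631 0.324  0.0502] err 0.0068
redB [0.3702 0.284  0.0607] err 0.0044
LF [0.4383 0.5114 0.0426] err 0.0031
LB [0.5375 0.5701 0.0409] err 0.0034
RF [0.5327 0.3579 0.039 ] err 0.0036
RB [0.6283 0.4194 0.0417] err 0.0035
seal [0.5248 0.4444 0.0034] err 0.0025
screw [0.3851 0.4233 0.0182] err 0.0037
fpadtip [0.3871 0.4694 0.0088] err 0.0036
tpadtip [0.3146 0.451  0.0043] err 0.0002
bolt1b [0.4192 0.6238 0.0027] err 0.0027
bolt2b [0.4033 0.5723 0.0037] err 0.0033
spare [0.4669 0.6279 0.0033] err 0.0025
seal top z4 [0.5227996  0.44363509 0.008     ] scene [0.52167723 0.44771037 0.008     ]
edge of bench [0.28710373 0.51120688 0.        ] [0.28983748 0.22035507 0.        ]
```

Request:
jog_arm --deltas '[{"dx": 0.017,"dy": 0.032,"wz": 0.14},{"dx": 0.034,"dy": 0.064,"wz": 0.28},{"dx": 0.051,"dy": 0.096,"wz": 0.42},{"dx": 0.068,"dy": 0.128,"wz": 0.56},{"dx": 0.085,"dy": 0.16,"wz": 0.7},{"dx": 0.102,"dy": 0.192,"wz": 0.84},{"dx": 0.119,"dy": 0.224,"wz": 0.98},{"dx": 0.136,"dy": 0.256,"wz": 1.12},{"dx": 0.153,"dy": 0.288,"wz": 1.26},{"dx": 0.17,"dy": 0.32,"wz": 1.4},{"dx": 0.187,"dy": 0.352,"wz": 1.54},{"dx": 0.2,"dy": 0.38,"wz": 1.68}]'

```text
invalid input at $.deltas[0]: expected keys dx, dy, dz, wx, wy, wz, claw
```

```bash
python3 - <<'E'
from h import *
im=cv2.imread("pics/top0.png")[:,:,::-1].copy()
for n,us in {"orange top":((550,377),(626,358)),"red top":((574,463),(648,448))}.items():
    print(n,[plane("top",T(*u),.065)[:2].round(4) for u in us])
# colour-mask versions
h=cv2.cvtColor(im,cv2.COLOR_RGB2HSV);H,Sa,V=cv2.split(h)
roi=np.zeros_like(H);roi[230:275,335:385]=1
for n,m in {"or":(H>6)&(H<22)&(Sa>110),"red":((H<6)|(H>170))&(Sa>110)}.items():
    pts=np.argwhere(m&(roi>0))[:,::-1].astype(np.float32)
    r=cv2.minAreaRect(pts);bp=cv2.boxPoints(r);print(n,len(pts),[plane("top",u,.065)[:2].round(4) for u in bp])
for n,u in {"fpad inner edge":((312,433),(365,420)),"tpad inner edge":((336,540),(392,530))}.items():
    print(n,[plane("top",T(*a),.016)[:2].round(4) for a in u])
E
```

```text
orange top [array([0.4069, 0.3368]), array([0.4181, 0.2943])]
red top [array([0.3597, 0.3244]), array([0.3683, 0.2834])]
or 122 [array([0.4121, 0.3379]), array([0.4222, 0.2965]), array([0.4124, 0.2945]), array([0.4024, 0.3358])]
red 141 [array([0.3647, 0.3324]), array([0.3769, 0.2854]), array([0.3657, 0.2829]), array([0.3536, 0.3298])]
fpad inner edge [array([0.3789, 0.467 ]), array([0.3868, 0.4363])]
tpad inner edge [array([0.3178, 0.4527]), array([0.3238, 0.4206])]
```

Request:
jog_arm --deltas '[{"dx": 0.017,"dy": 0.032,"dz": 0,"wx": 0,"wy": 0,"wz": 0.14,"claw": 1},{"dx": 0.034,"dy": 0.064,"dz": 0,"wx": 0,"wy": 0,"wz": 0.28,"claw": 1},{"dx": 0.051,"dy": 0.096,"dz": 0,"wx": 0,"wy": 0,"wz": 0.42,"claw": 1},{"dx": 0.068,"dy": 0.128,"dz": 0,"wx": 0,"wy": 0,"wz": 0.56,"claw": 1},{"dx": 0.085,"dy": 0.16,"dz": 0,"wx": 0,"wy": 0,"wz": 0.7,"claw": 1},{"dx": 0.102,"dy": 0.192,"dz": 0,"wx": 0,"wy": 0,"wz": 0.84,"claw": 1},{"dx": 0.119,"dy": 0.224,"dz": 0,"wx": 0,"wy": 0,"wz": 0.98,"claw": 1},{"dx": 0.136,"dy": 0.256,"dz": 0,"wx": 0,"wy": 0,"wz": 1.12,"claw": 1},{"dx": 0.153,"dy": 0.288,"dz": 0,"wx": 0,"wy": 0,"wz": 1.26,"claw": 1},{"dx": 0.17,"dy": 0.32,"dz": 0,"wx": 0,"wy": 0,"wz": 1.4,"claw": 1},{"dx": 0.187,"dy": 0.352,"dz": 0,"wx": 0,"wy": 0,"wz": 1.54,"claw": 1},{"dx": 0.2,"dy": 0.38,"dz": 0,"wx": 0,"wy": 0,"wz": 1.68,"claw": 1}]'

```text
t: 1.3
tcp_pos: [0.4173, -0.0964, 0.2422]
ee_rot: [-0.0, 0.492, 0.87, 0.0]
ft_force: [-0.0, -1.0, 0.9]
grip_width: 0.0857
grip_force: 0.0
```

Request:
jog_arm --deltas '[{"dx": 0,"dy": 0.034,"dz": 0,"wx": 0,"wy": 0,"wz": 0.14,"claw": 1},{"dx": 0,"dy": 0.068,"dz": 0,"wx": 0,"wy": 0,"wz": 0.28,"claw": 1},{"dx": 0,"dy": 0.102,"dz": 0,"wx": 0,"wy": 0,"wz": 0.42,"claw": 1},{"dx": 0,"dy": 0.136,"dz": 0,"wx": 0,"wy": 0,"wz": 0.56,"claw": 1},{"dx": 0,"dy": 0.17,"dz": 0,"wx": 0,"wy": 0,"wz": 0.7,"claw": 1},{"dx": 0,"dy": 0.204,"dz": 0,"wx": 0,"wy": 0,"wz": 0.84,"claw": 1},{"dx": -0.005,"dy": 0.238,"dz": 0,"wx": 0,"wy": 0,"wz": 0.98,"claw": 1},{"dx": -0.01,"dy": 0.272,"dz": 0,"wx": 0,"wy": 0,"wz": 1.12,"claw": 1},{"dx": -0.015,"dy": 0.306,"dz": 0,"wx": 0,"wy": 0,"wz": 1.26,"claw": 1},{"dx": -0.02,"dy": 0.34,"dz": 0,"wx": 0,"wy": 0,"wz": 1.4,"claw": 1},{"dx": -0.025,"dy": 0.374,"dz": 0,"wx": 0,"wy": 0,"wz": 1.54,"claw": 1},{"dx": -0.029,"dy": 0.407,"dz": 0,"wx": 0,"wy": 0,"wz": 1.68,"claw": 1}]'

```text
t: 2.5
tcp_pos: [0.3872, 0.3103, 0.2421]
ee_rot: [-0.0, -0.319, 0.948, -0.0]
ft_force: [0.5, 0.5, -0.8]
grip_width: 0.0857
grip_force: 0.0
```

Request:
jog_arm --deltas '[{"dx": 0,"dy": 0,"dz": -0.01,"wx": 0,"wy": 0,"wz": 0.14,"claw": 1},{"dx": 0,"dy": 0,"dz": -0.02,"wx": 0,"wy": 0,"wz": 0.28,"claw": 1},{"dx": 0,"dy": 0,"dz": -0.03,"wx": 0,"wy": 0,"wz": 0.42,"claw": 1},{"dx": 0,"dy": 0,"dz": -0.04,"wx": 0,"wy": 0,"wz": 0.56,"claw": 1},{"dx": 0,"dy": 0,"dz": -0.05,"wx": 0,"wy": 0,"wz": 0.7,"claw": 1},{"dx": 0,"dy": 0,"dz": -0.06,"wx": 0,"wy": 0,"wz": 0.84,"claw": 1},{"dx": 0,"dy": 0,"dz": -0.07,"wx": 0,"wy": 0,"wz": 0.98,"claw": 1},{"dx": 0,"dy": 0,"dz": -0.08,"wx": 0,"wy": 0,"wz": 1.12,"claw": 1},{"dx": 0,"dy": 0,"dz": -0.09,"wx": 0,"wy": 0,"wz": 1.17,"claw": 1},{"dx": 0,"dy": 0,"dz": -0.1,"wx": 0,"wy": 0,"wz": 1.17,"claw": 1},{"dx": 0,"dy": 0,"dz": -0.1,"wx": 0,"wy": 0,"wz": 1.17,"claw": 1}]'

```text
t: 3.6
tcp_pos: [0.3872, 0.3085, 0.1411]
ee_rot: [0.001, 0.787, -0.617, -0.0]
ft_force: [-0.2, 0.1, 0.4]
grip_width: 0.0855
grip_force: 0.0
```

```bash
python3 - <<'E'
from h import *
a=manip.read_camera("top");b=manip.read_camera("scene");s=manip.observe();print(s["t"],s["tcp_pos"],s["ee_rot"],s["joint_pos"])
a=cv2.resize(a[200:310,240:400,::-1],(480,330),interpolation=cv2.INTER_CUBIC);b=cv2.resize(b[100:290,230:450,::-1],(382,330),interpolation=cv2.INTER_CUBIC)
cv2.imwrite("pics/g1.png",np.hstack([a,b])[:,:800])
E
```

```text
3.7 [0.3877802  0.30883517 0.14230583] [ 1.80543668e-04  7.87290439e-01 -6.16582296e-01 -6.47507571e-05] [ 5.08025865e-01  2.68220796e-01 -3.23700380e-01  9.79258198e-01
 -2.07132951e-05 -1.30477838e+00]
```

View pics/g1.png

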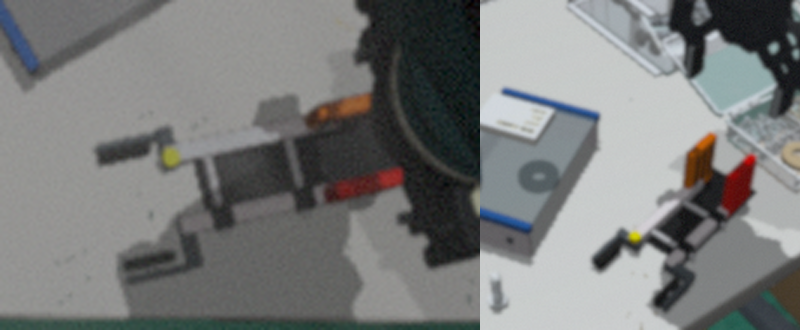

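The reacher has not moved. The open fingers are at (375,65) and (435,235) in the left crop, astride the handle. Going down now.

Request:
jog_arm --deltas '[{"dx": 0,"dy": 0.001,"dz": -0.015,"wx": 0,"wy": 0,"wz": 0.01,"claw": 1},{"dx": 0,"dy": 0.001,"dz": -0.03,"wx": 0,"wy": 0,"wz": 0.01,"claw": 1},{"dx": 0,"dy": 0.001,"dz": -0.045,"wx": 0,"wy": 0,"wz": 0.01,"claw": 1},{"dx": 0,"dy": 0.001,"dz": -0.06,"wx": 0,"wy": 0,"wz": 0.01,"claw": 1},{"dx": 0,"dy": 0.001,"dz": -0.07,"wx": 0,"wy": 0,"wz": 0.01,"claw": 1},{"dx": 0,"dy": 0.001,"dz": -0.08,"wx": 0,"wy": 0,"wz": 0.01,"claw": 1},{"dx": 0,"dy": 0.001,"dz": -0.09,"wx": 0,"wy": 0,"wz": 0.01,"claw": 1},{"dx": 0,"dy": 0.001,"dz": -0.1,"wx": 0,"wy": 0,"wz": 0.01,"claw": 1},{"dx": 0,"dy": 0.001,"dz": -0.1,"wx": 0,"wy": 0,"wz": 0.01,"claw": 1}]'

```text
t: 4.6
tcp_pos: [0.3873, 0.3096, 0.0412]
ee_rot: [0.001, 0.791, -0.612, -0.0]
ft_force: [-0.2, -0.4, 0.2]
grip_width: 0.0851
grip_force: 0.0
```

Request:
jog_arm --deltas '[{"dx": 0,"dy": 0,"dz": 0,"wx": 0,"wy": 0,"wz": 0,"claw": 0.9},{"dx": 0,"dy": 0,"dz": 0,"wx": 0,"wy": 0,"wz": 0,"claw": 0.85},{"dx": 0,"dy": 0,"dz": 0,"wx": 0,"wy": 0,"wz": 0,"claw": 0.8},{"dx": 0,"dy": 0,"dz": 0,"wx": 0,"wy": 0,"wz": 0,"claw": 0.76},{"dx": 0,"dy": 0,"dz": 0,"wx": 0,"wy": 0,"wz": 0,"claw": 0.74},{"dx": 0,"dy": 0,"dz": 0,"wx": 0,"wy": 0,"wz": 0,"claw": 0.74},{"dx": 0,"dy": 0,"dz": 0,"wx": 0,"wy": 0,"wz": 0,"claw": 0.74}]'

```text
t: 5.3
tcp_pos: [0.388, 0.3099, 0.0423]
ee_rot: [-0.0, 0.791, -0.612, 0.0]
ft_force: [1.0, -0.2, -0.4]
grip_width: 0.0632
grip_force: 0.3
```

Request:
jog_arm --deltas '[{"dx": 0,"dy": 0,"dz": 0,"wx": 0,"wy": 0,"wz": 0,"claw": 0.72},{"dx": 0,"dy": 0,"dz": 0,"wx": 0,"wy": 0,"wz": 0,"claw": 0.71},{"dx": 0,"dy": 0,"dz": 0,"wx": 0,"wy": 0,"wz": 0,"claw": 0.7},{"dx": 0,"dy": 0,"dz": 0,"wx": 0,"wy": 0,"wz": 0,"claw": 0.69},{"dx": 0,"dy": 0,"dz": 0,"wx": 0,"wy": 0,"wz": 0,"claw": 0.69},{"dx": 0,"dy": 0,"dz": 0,"wx": 0,"wy": 0,"wz": 0,"claw": 0.69}]'

```text
t: 5.9
tcp_pos: [0.3883, 0.3101, 0.0426]
ee_rot: [-0.0, 0.791, -0.612, 0.0]
ft_force: [1.8, -0.4, 6.3]
grip_width: 0.0593
grip_force: 6.8
```

Request:
jog_arm --deltas '[{"dx": 0,"dy": 0,"dz": 0,"wx": 0,"wy": 0,"wz": -0.03,"claw": 0.69},{"dx": -0.002,"dy": 0,"dz": 0,"wx": 0,"wy": 0,"wz": -0.08,"claw": 0.69},{"dx": -0.005,"dy": 0.001,"dz": 0,"wx": 0,"wy": 0,"wz": -0.13,"claw": 0.69},{"dx": -0.01,"dy": 0.002,"dz": 0,"wx": 0,"wy": 0,"wz": -0.18,"claw": 0.69},{"dx": -0.015,"dy": 0.004,"dz": 0,"wx": 0,"wy": 0,"wz": -0.23,"claw": 0.69},{"dx": -0.02,"dy": 0.006,"dz": 0,"wx": 0,"wy": 0,"wz": -0.28,"claw": 0.69},{"dx": -0.025,"dy": 0.008,"dz": 0,"wx": 0,"wy": 0,"wz": -0.33,"claw": 0.69},{"dx": -0.03,"dy": 0.01,"dz": 0,"wx": 0,"wy": 0,"wz": -0.38,"claw": 0.69},{"dx": -0.035,"dy": 0.012,"dz": 0,"wx": 0,"wy": 0,"wz": -0.43,"claw": 0.69},{"dx": -0.04,"dy": 0.014,"dz": 0,"wx": 0,"wy": 0,"wz": -0.48,"claw": 0.69},{"dx": -0.045,"dy": 0.015,"dz": 0,"wx": 0,"wy": 0,"wz": -0.53,"claw": 0.69},{"dx": -0.048,"dy": 0.017,"dz": 0,"wx": 0,"wy": 0,"wz": -0.58,"claw": 0.69}]'

```text
t: 7.1
tcp_pos: [0.3398, 0.3269, 0.0425]
ee_rot: [0.0, -0.582, 0.813, -0.0]
ft_force: [0.7, -1.2, 4.3]
grip_width: 0.0591
grip_force: 6.8
```

Request:
jog_arm --deltas '[{"dx": 0,"dy": 0,"dz": 0,"wx": 0,"wy": 0,"wz": -0.05,"claw": 0.69},{"dx": 0,"dy": 0,"dz": 0,"wx": 0,"wy": 0,"wz": -0.11,"claw": 0.69},{"dx": 0,"dy": 0,"dz": 0,"wx": 0,"wy": 0,"wz": -0.17,"claw": 0.69},{"dx": 0,"dy": 0,"dz": 0,"wx": 0,"wy": 0,"wz": -0.23,"claw": 0.69},{"dx": 0,"dy": 0,"dz": 0,"wx": 0,"wy": 0,"wz": -0.29,"claw": 0.69},{"dx": 0,"dy": 0,"dz": 0,"wx": 0,"wy": 0,"wz": -0.35,"claw": 0.69},{"dx": 0,"dy": 0,"dz": 0,"wx": 0,"wy": 0,"wz": -0.41,"claw": 0.69},{"dx": 0,"dy": 0,"dz": 0,"wx": 0,"wy": 0,"wz": -0.47,"claw": 0.69},{"dx": 0,"dy": 0,"dz": 0,"wx": 0,"wy": 0,"wz": -0.53,"claw": 0.69},{"dx": 0,"dy": 0,"dz": 0,"wx": 0,"wy": 0,"wz": -0.59,"claw": 0.69},{"dx": 0,"dy": 0,"dz": 0,"wx": 0,"wy": 0,"wz": -0.65,"claw": 0.69},{"dx": 0,"dy": 0,"dz": 0,"wx": 0,"wy": 0,"wz": -0.69,"claw": 0.69}]'

```text
t: 8.3
tcp_pos: [0.3399, 0.3271, 0.0425]
ee_rot: [0.0, -0.273, 0.962, 0.0]
ft_force: [-0.6, 0.9, 4.5]
grip_width: 0.0584
grip_force: 5.8
```

```bash
python3 - <<'E'
from h import *
a=manip.read_camera("top");b=manip.read_camera("scene");s=manip.observe();print(s["t"],s["tcp_pos"],s["ee_rot"],s["ft_force"],s["grip_force"],s["grip_width"])
for n,i in(("top",a),("scene",b)):
    cv2.imwrite(f"pics/raw_{n}.png",i[:,:,::-1])
    print(n,"yellow",blobs(i,"yellow",4))
a=cv2.resize(a[170:310,230:375,::-1],(435,420),interpolation=cv2.INTER_CUBIC);b=cv2.resize(b[150:290,230:350,::-1],(360,420),interpolation=cv2.INTER_CUBIC)
cv2.imwrite("pics/g2.png",np.hstack([a,b]))
E
```

```text
8.4 [0.33991526 0.32699019 0.04244545] [ 1.50734731e-04 -2.73294391e-01  9.61930426e-01  9.03426557e-05] [ 0.31620931 -0.90601235  5.270118  ] 6.2784551829099655 0.05910939309272257
top yellow [([325.9, 221.7], [324, 220, 4, 4, 12])]
scene yellow [([322.6, 201.3], [320, 199, 6, 6, 29]), ([389.6, 326.6], [388, 325, 4, 4, 13]), ([359.0, 376.0], [358, 375, 3, 3, 5])]
```

View pics/g2.png

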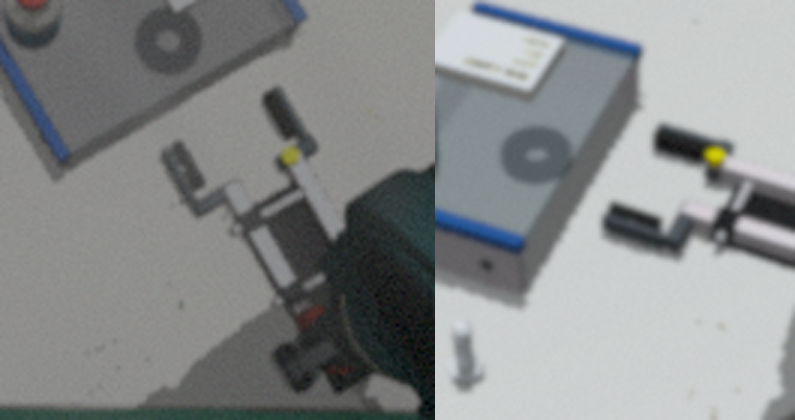

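The left crop shows the reacher turned with its jaws toward the gap. The fixed pad tip is at (270,95), the trigger pad tip at (172,148) and the seal at (168,40).

```bash
python3 - <<'E'
from h import *
F=lambda u,v:(230+u/3,170+v/3); G=lambda u,v:(230+(u-435)/3,150+v/3)
e=np.array([.852,.524]);l=np.array([-.524,.852]);o=np.array([.4855,.4347])
r=lambda p:(np.array([(p[:2]-o)@e,(p[:2]-o)@l])*1000).round(1)
print("tcp",r(manip.observe()["tcp_pos"]))
for n,u in {"fp tip in":(264,99),"fp tip out":(280,90),"fp back in":(288,137),"tp tip in":(180,142),"tp tip out":(165,150),"tp back in":(202,184)}.items(): print(n,r(plane("top",F(*u),.016)))
for n,u in {"fp tip(scene)":(658,130),"tp tip(scene)":(607,210)}.items(): print(n,r(plane("scene",G(*u),.016)))
print("seal top",r(plane("top",F(168,41),.008)),"scene",r(plane("scene",G(537,155),.008)))
print("seal bounds top",r(plane("top",F(134,41),.008)),r(plane("top",F(203,41),.008)))
print("front corners base",r(plane("top",F(57,175),0)),r(plane("top",F(298,40),0)))
E
```

```text
tcp [-180.5  -15.5]
fp tip in [-31.1 -44.5]
fp tip out [-31.4 -56.8]
fp back in [-60.7 -44.6]
tp tip in [-27.3  17.9]
tp tip out [-26.8  29. ]
tp back in [-58.3  20. ]
fp tip(scene) [-27.1 -49.6]
tp tip(scene) [-23.7  25.8]
seal top [ 36.1 -11.9] scene [37.4 -8. ]
seal bounds top [47.6  7.6] [ 24.1 -32. ]
front corners base [-2.7 97. ] [ -6.6 -89.1]
```

Request:
jog_arm --deltas '[{"dx": 0.001,"dy": 0.003,"dz": 0,"wx": 0,"wy": 0,"wz": 0,"claw": 0.69},{"dx": 0.005,"dy": 0.006,"dz": 0,"wx": 0,"wy": 0,"wz": 0,"claw": 0.69},{"dx": 0.011,"dy": 0.01,"dz": 0,"wx": 0,"wy": 0,"wz": 0,"claw": 0.69},{"dx": 0.017,"dy": 0.0135,"dz": 0,"wx": 0,"wy": 0,"wz": 0,"claw": 0.69},{"dx": 0.023,"dy": 0.017,"dz": 0,"wx": 0,"wy": 0,"wz": 0,"claw": 0.69},{"dx": 0.029,"dy": 0.021,"dz": 0,"wx": 0,"wy": 0,"wz": 0,"claw": 0.69},{"dx": 0.035,"dy": 0.0245,"dz": 0,"wx": 0,"wy": 0,"wz": 0,"claw": 0.69},{"dx": 0.041,"dy": 0.028,"dz": 0,"wx": 0,"wy": 0,"wz": 0,"claw": 0.69},{"dx": 0.047,"dy": 0.032,"dz": 0,"wx": 0,"wy": 0,"wz": 0,"claw": 0.69},{"dx": 0.053,"dy": 0.0355,"dz": 0,"wx": 0,"wy": 0,"wz": 0,"claw": 0.69},{"dx": 0.058,"dy": 0.0385,"dz": 0,"wx": 0,"wy": 0,"wz": 0,"claw": 0.69},{"dx": 0.06,"dy": 0.04,"dz": 0,"wx": 0,"wy": 0,"wz": 0,"claw": 0.69}]'

```text
t: 9.6
tcp_pos: [0.4001, 0.367, 0.0424]
ee_rot: [-0.0, -0.274, 0.962, -0.0]
ft_force: [-2.0, -2.3, 7.6]
grip_width: 0.0591
grip_force: 6.4
```

```bash
python3 - <<'E'
from h import *
a=manip.read_camera("top");b=manip.read_camera("scene");s=manip.observe();print(s["t"],s["tcp_pos"],s["ee_rot"],s["ft_force"],s["grip_force"],s["grip_width"])
a=cv2.resize(a[140:260,230:350,::-1],(480,480),interpolation=cv2.INTER_CUBIC);b=cv2.resize(b[150:270,230:310,::-1],(320,480),interpolation=cv2.INTER_CUBIC)
cv2.imwrite("pics/g3.png",np.hstack([a,b]))
E
```

```text
9.7 [0.40022572 0.36707278 0.04237346] [ 1.94426549e-04 -2.74121451e-01  9.61695061e-01  3.20594731e-05] [1.07911655 1.84274871 3.60814684] 6.236209273338318 0.05915335396161027
```

View pics/g3.png

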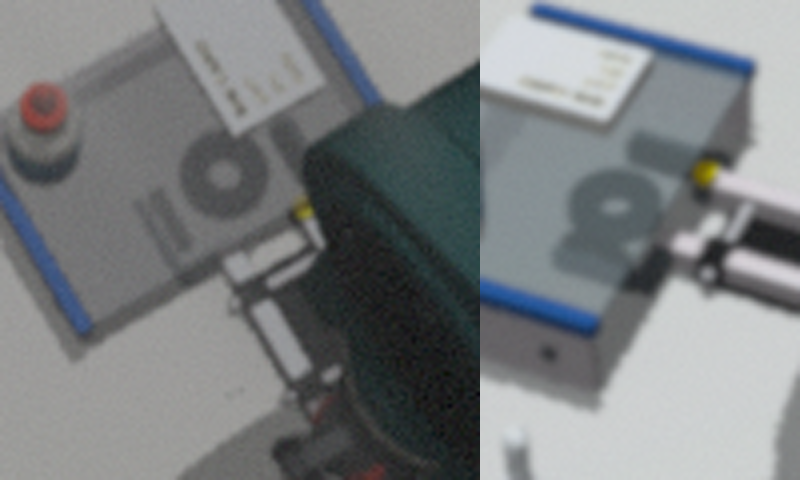

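The seal lies between the pads, centred at (222,175) in the left crop, with the trigger pad at (162,225) and the fixed pad at (285,145). Now squeezing gently.

Request:
jog_arm --deltas '[{"dx": 0,"dy": 0,"dz": 0,"wx": 0,"wy": 0,"wz": 0,"claw": 0.68},{"dx": 0,"dy": 0,"dz": 0,"wx": 0,"wy": 0,"wz": 0,"claw": 0.67},{"dx": 0,"dy": 0,"dz": 0,"wx": 0,"wy": 0,"wz": 0,"claw": 0.66},{"dx": 0,"dy": 0,"dz": 0,"wx": 0,"wy": 0,"wz": 0,"claw": 0.65},{"dx": 0,"dy": 0,"dz": 0,"wx": 0,"wy": 0,"wz": 0,"claw": 0.64},{"dx": 0,"dy": 0,"dz": 0,"wx": 0,"wy": 0,"wz": 0,"claw": 0.63},{"dx": 0,"dy": 0,"dz": 0,"wx": 0,"wy": 0,"wz": 0,"claw": 0.62},{"dx": 0,"dy": 0,"dz": 0,"wx": 0,"wy": 0,"wz": 0,"claw": 0.61},{"dx": 0,"dy": 0,"dz": 0,"wx": 0,"wy": 0,"wz": 0,"claw": 0.6},{"dx": 0,"dy": 0,"dz": 0,"wx": 0,"wy": 0,"wz": 0,"claw": 0.59},{"dx": 0,"dy": 0,"dz": 0,"wx": 0,"wy": 0,"wz": 0,"claw": 0.59},{"dx": 0,"dy": 0,"dz": 0,"wx": 0,"wy": 0,"wz": 0,"claw": 0.59}]'

```text
t: 10.9
tcp_pos: [0.4004, 0.3669, 0.0428]
ee_rot: [0.001, -0.274, 0.962, -0.0]
ft_force: [0.9, -1.8, 9.0]
grip_width: 0.0504
grip_force: 8.4
```

Request:
jog_arm --deltas '[{"dx": 0,"dy": 0,"dz": 0,"wx": 0,"wy": 0,"wz": 0,"claw": 0.58},{"dx": 0,"dy": 0,"dz": 0,"wx": 0,"wy": 0,"wz": 0,"claw": 0.57},{"dx": 0,"dy": 0,"dz": 0,"wx": 0,"wy": 0,"wz": 0,"claw": 0.56},{"dx": 0,"dy": 0,"dz": 0,"wx": 0,"wy": 0,"wz": 0,"claw": 0.55},{"dx": 0,"dy": 0,"dz": 0,"wx": 0,"wy": 0,"wz": 0,"claw": 0.545},{"dx": 0,"dy": 0,"dz": 0,"wx": 0,"wy": 0,"wz": 0,"claw": 0.545},{"dx": 0,"dy": 0,"dz": 0,"wx": 0,"wy": 0,"wz": 0,"claw": 0.545}]'

```text
t: 11.6
tcp_pos: [0.4005, 0.3669, 0.0429]
ee_rot: [0.001, -0.274, 0.962, -0.0]
ft_force: [1.1, -2.7, 11.3]
grip_width: 0.0466
grip_force: 9.1
```

```bash
python3 - <<'E'
from h import *
a=manip.read_camera("top");b=manip.read_camera("scene");s=manip.observe();print(s["t"],s["tcp_pos"],s["ee_rot"],s["ft_force"],s["grip_force"],s["grip_width"])
a=cv2.resize(a[140:260,230:350,::-1],(480,480),interpolation=cv2.INTER_CUBIC);b=cv2.resize(b[150:270,230:310,::-1],(320,480),interpolation=cv2.INTER_CUBIC)
cv2.imwrite("pics/g4.png",np.hstack([a,b]))
E
```

```text
11.7 [0.40042017 0.36687699 0.04288895] [ 7.21195704e-04 -2.73946554e-01  9.61744630e-01 -1.77285802e-04] [ 1.79612695 -2.49885943 12.43331244] 9.068701565265656 0.04706278501850965
```

View pics/g4.png

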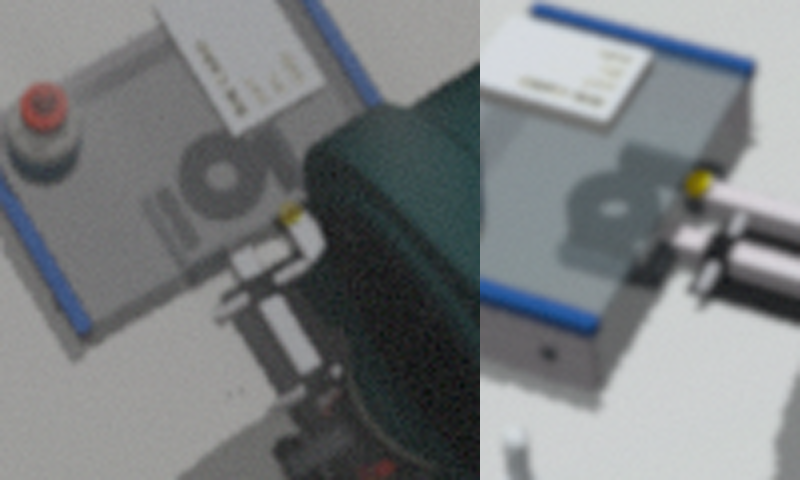

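The fixed pad is now almost at the seal, at (270,160). A few mm remain on the trigger side, at (178,215).

Request:
jog_arm --deltas '[{"dx": 0,"dy": 0,"dz": 0.0003,"wx": 0,"wy": 0,"wz": 0,"claw": 0.54},{"dx": 0,"dy": 0,"dz": 0.0004,"wx": 0,"wy": 0,"wz": 0,"claw": 0.533},{"dx": 0,"dy": 0,"dz": 0.0004,"wx": 0,"wy": 0,"wz": 0,"claw": 0.527},{"dx": 0,"dy": 0,"dz": 0.0004,"wx": 0,"wy": 0,"wz": 0,"claw": 0.52},{"dx": 0,"dy": 0,"dz": 0.0004,"wx": 0,"wy": 0,"wz": 0,"claw": 0.52},{"dx": 0,"dy": 0,"dz": 0.0004,"wx": 0,"wy": 0,"wz": 0,"claw": 0.52}]'

```text
t: 12.3
tcp_pos: [0.4004, 0.3668, 0.0432]
ee_rot: [0.001, -0.274, 0.962, -0.0]
ft_force: [1.6, -2.8, 8.4]
grip_width: 0.0445
grip_force: 9.2
```

Request:
jog_arm --deltas '[{"dx": 0,"dy": 0,"dz": 0,"wx": 0,"wy": 0,"wz": 0,"claw": 0.514},{"dx": 0,"dy": 0,"dz": 0,"wx": 0,"wy": 0,"wz": 0,"claw": 0.508},{"dx": 0,"dy": 0,"dz": 0,"wx": 0,"wy": 0,"wz": 0,"claw": 0.508},{"dx": 0,"dy": 0,"dz": 0,"wx": 0,"wy": 0,"wz": 0,"claw": 0.508}]'

```text
t: 12.7
tcp_pos: [0.4004, 0.3668, 0.0433]
ee_rot: [0.001, -0.274, 0.962, -0.0]
ft_force: [1.2, -3.3, 10.6]
grip_width: 0.0435
grip_force: 9.4
```

Request:
jog_arm --deltas '[{"dx": 0,"dy": 0,"dz": 0,"wx": 0,"wy": 0,"wz": 0,"claw": 0.502},{"dx": 0,"dy": 0,"dz": 0,"wx": 0,"wy": 0,"wz": 0,"claw": 0.502},{"dx": 0,"dy": 0,"dz": 0,"wx": 0,"wy": 0,"wz": 0,"claw": 0.502}]'

```text
t: 13.0
tcp_pos: [0.4004, 0.3669, 0.0433]
ee_rot: [0.001, -0.274, 0.962, -0.0]
ft_force: [1.6, -2.6, 11.1]
grip_width: 0.0432
grip_force: 9.5
```

Request:
jog_arm --deltas '[{"dx": 0,"dy": 0,"dz": 0,"wx": 0,"wy": 0,"wz": 0,"claw": 0.496},{"dx": 0,"dy": 0,"dz": 0,"wx": 0,"wy": 0,"wz": 0,"claw": 0.496},{"dx": 0,"dy": 0,"dz": 0,"wx": 0,"wy": 0,"wz": 0,"claw": 0.496}]'

```text
t: 13.3
tcp_pos: [0.4004, 0.3669, 0.0433]
ee_rot: [0.001, -0.274, 0.962, -0.0]
ft_force: [0.3, -2.9, 10.8]
grip_width: 0.043
grip_force: 9.6
```

Request:
jog_arm --deltas '[{"dx": 0,"dy": 0,"dz": 0,"wx": 0,"wy": 0,"wz": 0,"claw": 0.49},{"dx": 0,"dy": 0,"dz": 0,"wx": 0,"wy": 0,"wz": 0,"claw": 0.49},{"dx": 0,"dy": 0,"dz": 0,"wx": 0,"wy": 0,"wz": 0,"claw": 0.49},{"dx": 0,"dy": 0,"dz": 0,"wx": 0,"wy": 0,"wz": 0,"claw": 0.49}]'

```text
t: 13.7
tcp_pos: [0.4004, 0.3669, 0.0433]
ee_rot: [0.001, -0.274, 0.962, -0.0]
ft_force: [2.0, -2.8, 11.6]
grip_width: 0.0422
grip_force: 9.7
```

Request:
jog_arm --deltas '[{"dx": 0,"dy": 0,"dz": 0,"wx": 0,"wy": 0,"wz": 0,"claw": 0.485},{"dx": 0,"dy": 0,"dz": 0,"wx": 0,"wy": 0,"wz": 0,"claw": 0.485},{"dx": 0,"dy": 0,"dz": 0,"wx": 0,"wy": 0,"wz": 0,"claw": 0.485},{"dx": 0,"dy": 0,"dz": 0,"wx": 0,"wy": 0,"wz": 0,"claw": 0.485}]'

```text
t: 14.1
tcp_pos: [0.4005, 0.3669, 0.0433]
ee_rot: [0.001, -0.274, 0.962, -0.0]
ft_force: [1.3, -2.8, 12.9]
grip_width: 0.0414
grip_force: 9.8
```

Request:
jog_arm --deltas '[{"dx": 0,"dy": 0,"dz": 0,"wx": 0,"wy": 0,"wz": 0,"claw": 0.48},{"dx": 0,"dy": 0,"dz": 0,"wx": 0,"wy": 0,"wz": 0,"claw": 0.48},{"dx": 0,"dy": 0,"dz": 0,"wx": 0,"wy": 0,"wz": 0,"claw": 0.48},{"dx": 0,"dy": 0,"dz": 0,"wx": 0,"wy": 0,"wz": 0,"claw": 0.48}]'

```text
t: 14.5
tcp_pos: [0.4005, 0.3669, 0.0434]
ee_rot: [0.001, -0.274, 0.962, -0.0]
ft_force: [1.4, -2.9, 11.9]
grip_width: 0.0412
grip_force: 10.3
```

Request:
jog_arm --deltas '[{"dx": 0,"dy": 0,"dz": 0,"wx": 0,"wy": 0,"wz": 0,"claw": 0.475},{"dx": 0,"dy": 0,"dz": 0,"wx": 0,"wy": 0,"wz": 0,"claw": 0.475},{"dx": 0,"dy": 0,"dz": 0,"wx": 0,"wy": 0,"wz": 0,"claw": 0.475},{"dx": 0,"dy": 0,"dz": 0,"wx": 0,"wy": 0,"wz": 0,"claw": 0.475}]'

```text
t: 14.9
tcp_pos: [0.4005, 0.3669, 0.0434]
ee_rot: [0.001, -0.274, 0.962, -0.0]
ft_force: [1.1, -2.6, 12.9]
grip_width: 0.0412
grip_force: 11.3
```

Request:
jog_arm --deltas '[{"dx": 0,"dy": 0,"dz": 0,"wx": 0,"wy": 0,"wz": 0,"claw": 0.47},{"dx": 0,"dy": 0,"dz": 0,"wx": 0,"wy": 0,"wz": 0,"claw": 0.47},{"dx": 0,"dy": 0,"dz": 0,"wx": 0,"wy": 0,"wz": 0,"claw": 0.47},{"dx": 0,"dy": 0,"dz": 0,"wx": 0,"wy": 0,"wz": 0,"claw": 0.47}]'

```text
t: 15.3
tcp_pos: [0.4005, 0.3669, 0.0434]
ee_rot: [0.001, -0.274, 0.962, -0.0]
ft_force: [1.2, -2.5, 13.1]
grip_width: 0.0406
grip_force: 12.3
```

Request:
jog_arm --deltas '[{"dx": 0,"dy": 0,"dz": 0,"wx": 0,"wy": 0,"wz": 0,"claw": 0.466},{"dx": 0,"dy": 0,"dz": 0,"wx": 0,"wy": 0,"wz": 0,"claw": 0.466},{"dx": 0,"dy": 0,"dz": 0,"wx": 0,"wy": 0,"wz": 0,"claw": 0.466},{"dx": 0,"dy": 0,"dz": 0,"wx": 0,"wy": 0,"wz": 0,"claw": 0.466}]'

```text
t: 15.7
tcp_pos: [0.4006, 0.3669, 0.0435]
ee_rot: [0.001, -0.274, 0.962, -0.0]
ft_force: [1.3, -3.9, 14.5]
grip_width: 0.0401
grip_force: 13.2
```

Request:
jog_arm --deltas '[{"dx": 0,"dy": 0,"dz": 0,"wx": 0,"wy": 0,"wz": 0,"claw": 0.463},{"dx": 0,"dy": 0,"dz": 0,"wx": 0,"wy": 0,"wz": 0,"claw": 0.463},{"dx": 0,"dy": 0,"dz": 0,"wx": 0,"wy": 0,"wz": 0,"claw": 0.463},{"dx": 0,"dy": 0,"dz": 0,"wx": 0,"wy": 0,"wz": 0,"claw": 0.463}]'

```text
t: 16.1
tcp_pos: [0.4006, 0.3669, 0.0435]
ee_rot: [0.001, -0.274, 0.962, -0.0]
ft_force: [0.7, -4.8, 13.7]
grip_width: 0.0396
grip_force: 13.8
```

Request:
jog_arm --deltas '[{"dx": -0.001,"dy": -0.0006,"dz": 0,"wx": 0,"wy": 0,"wz": 0,"claw": 0.463},{"dx": -0.003,"dy": -0.002,"dz": 0,"wx": 0,"wy": 0,"wz": 0,"claw": 0.463},{"dx": -0.006,"dy": -0.004,"dz": 0,"wx": 0,"wy": 0,"wz": 0,"claw": 0.463},{"dx": -0.009,"dy": -0.0055,"dz": 0,"wx": 0,"wy": 0,"wz": 0,"claw": 0.463},{"dx": -0.012,"dy": -0.0075,"dz": 0,"wx": 0,"wy": 0,"wz": 0,"claw": 0.463},{"dx": -0.015,"dy": -0.009,"dz": 0,"wx": 0,"wy": 0,"wz": 0,"claw": 0.463},{"dx": -0.018,"dy": -0.011,"dz": 0,"wx": 0,"wy": 0,"wz": 0,"claw": 0.463},{"dx": -0.02,"dy": -0.0125,"dz": 0,"wx": 0,"wy": 0,"wz": 0,"claw": 0.463},{"dx": -0.021,"dy": -0.013,"dz": 0,"wx": 0,"wy": 0,"wz": 0,"claw": 0.463}]'

```text
t: 17.0
tcp_pos: [0.3798, 0.3545, 0.0435]
ee_rot: [0.001, -0.274, 0.962, 0.0]
ft_force: [3.6, 2.1, 10.8]
grip_width: 0.0399
grip_force: 12.3
```

```bash
python3 - <<'E'
from h import *
a=manip.read_camera("top");b=manip.read_camera("scene");s=manip.observe();print(s["t"],s["tcp_pos"],s["ee_rot"],s["ft_force"],s["grip_force"],s["grip_width"])
a=cv2.resize(a[140:260,230:350,::-1],(480,480),interpolation=cv2.INTER_CUBIC);b=cv2.resize(b[150:270,230:310,::-1],(320,480),interpolation=cv2.INTER_CUBIC)
cv2.imwrite("pics/g5.png",np.hstack([a,b]))
E
```

```text
17.1 [0.37969013 0.35440581 0.04349447] [ 1.18389650e-03 -2.74045390e-01  9.61715963e-01  3.59103567e-04] [ 0.76253458  0.64203834 12.73358326] 12.311456501483917 0.04031651146816068
```

View pics/g5.png

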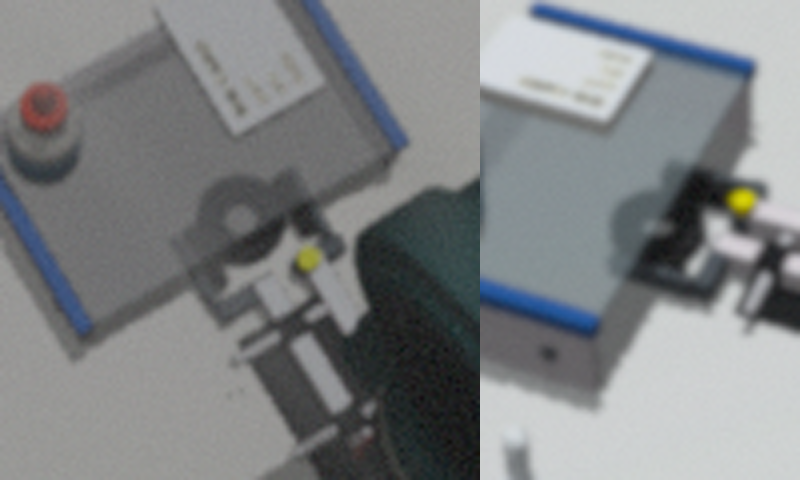

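The seal moved with the jaws, from (222,175) to (240,218) in the left crop, and the grip reads 12.3 N, about 4 N above the spring. Drawing it out further.

Request:
jog_arm --deltas '[{"dx": -0.002,"dy": -0.001,"dz": 0,"wx": 0,"wy": 0,"wz": 0,"claw": 0.463},{"dx": -0.006,"dy": -0.0035,"dz": 0,"wx": 0,"wy": 0,"wz": 0,"claw": 0.463},{"dx": -0.01,"dy": -0.006,"dz": 0,"wx": 0,"wy": 0,"wz": 0,"claw": 0.463},{"dx": -0.014,"dy": -0.0085,"dz": 0,"wx": 0,"wy": 0,"wz": 0,"claw": 0.463},{"dx": -0.018,"dy": -0.011,"dz": 0,"wx": 0,"wy": 0,"wz": 0,"claw": 0.463},{"dx": -0.022,"dy": -0.0135,"dz": 0,"wx": 0,"wy": 0,"wz": 0,"claw": 0.463},{"dx": -0.026,"dy": -0.016,"dz": 0,"wx": 0,"wy": 0,"wz": 0,"claw": 0.463},{"dx": -0.03,"dy": -0.0185,"dz": 0,"wx": 0,"wy": 0,"wz": 0,"claw": 0.463},{"dx": -0.034,"dy": -0.021,"dz": 0,"wx": 0,"wy": 0,"wz": 0,"claw": 0.463},{"dx": -0.038,"dy": -0.0235,"dz": 0,"wx": 0,"wy": 0,"wz": 0,"claw": 0.463},{"dx": -0.0415,"dy": -0.0255,"dz": 0,"wx": 0,"wy": 0,"wz": 0,"claw": 0.463},{"dx": -0.0425,"dy": -0.026,"dz": 0,"wx": 0,"wy": 0,"wz": 0,"claw": 0.463}]'

```text
t: 18.3
tcp_pos: [0.3372, 0.3285, 0.0435]
ee_rot: [0.001, -0.274, 0.962, 0.0]
ft_force: [3.3, 2.5, 11.5]
grip_width: 0.0399
grip_force: 12.4
```

```bash
python3 - <<'E'
from h import *
a=manip.read_camera("top");b=manip.read_camera("scene");s=manip.observe();print(s["t"],s["tcp_pos"],s["ee_rot"],s["ft_force"],s["grip_force"],s["grip_width"])
a=cv2.resize(a[170:290,230:350,::-1],(480,480),interpolation=cv2.INTER_CUBIC);b=cv2.resize(b[150:270,250:330,::-1],(320,480),interpolation=cv2.INTER_CUBIC)
cv2.imwrite("pics/g6.png",np.hstack([a,b]))
E
```

```text
18.4 [0.33714782 0.32841812 0.04347406] [ 1.16843789e-03 -2.74051075e-01  9.61714356e-01  3.74338358e-04] [ 1.61447906 -0.15142741 14.19060014] 12.340757846832275 0.03966121178891533
```

View pics/g6.png

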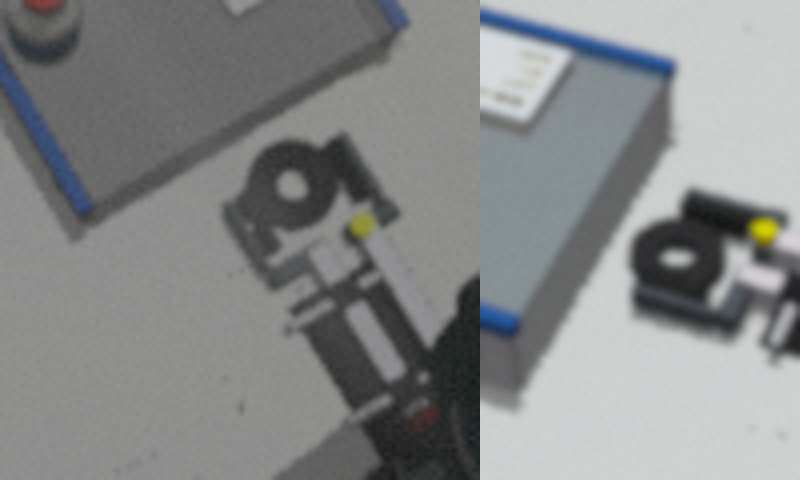

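The whole seal is on the bench in front of the shelf, at (293,185) in the left crop, with about 15 mm clear to the front edge. Releasing slowly and lowering slightly, so the opening fingers cannot lift the tool.

Request:
jog_arm --deltas '[{"dx": 0,"dy": 0,"dz": -0.0002,"wx": 0,"wy": 0,"wz": 0,"claw": 0.48},{"dx": 0,"dy": 0,"dz": -0.0006,"wx": 0,"wy": 0,"wz": 0,"claw": 0.5},{"dx": 0,"dy": 0,"dz": -0.001,"wx": 0,"wy": 0,"wz": 0,"claw": 0.52},{"dx": 0,"dy": 0,"dz": -0.0014,"wx": 0,"wy": 0,"wz": 0,"claw": 0.54},{"dx": 0,"dy": 0,"dz": -0.0018,"wx": 0,"wy": 0,"wz": 0,"claw": 0.56},{"dx": 0,"dy": 0,"dz": -0.0022,"wx": 0,"wy": 0,"wz": 0,"claw": 0.58},{"dx": 0,"dy": 0,"dz": -0.0026,"wx": 0,"wy": 0,"wz": 0,"claw": 0.6},{"dx": 0,"dy": 0,"dz": -0.003,"wx": 0,"wy": 0,"wz": 0,"claw": 0.62},{"dx": 0,"dy": 0,"dz": -0.0034,"wx": 0,"wy": 0,"wz": 0,"claw": 0.64},{"dx": 0,"dy": 0,"dz": -0.0038,"wx": 0,"wy": 0,"wz": 0,"claw": 0.66},{"dx": 0,"dy": 0,"dz": -0.0042,"wx": 0,"wy": 0,"wz": 0,"claw": 0.68},{"dx": 0,"dy": 0,"dz": -0.0045,"wx": 0,"wy": 0,"wz": 0,"claw": 0.69}]'

```text
t: 19.6
tcp_pos: [0.3362, 0.3277, 0.0381]
ee_rot: [-0.0, -0.274, 0.962, -0.0]
ft_force: [-2.1, -0.3, 7.7]
grip_width: 0.0589
grip_force: 6.1
```

Request:
jog_arm --deltas '[{"dx": 0,"dy": 0,"dz": 0,"wx": 0,"wy": 0,"wz": 0,"claw": 0.71},{"dx": 0,"dy": 0,"dz": 0,"wx": 0,"wy": 0,"wz": 0,"claw": 0.74},{"dx": 0,"dy": 0,"dz": 0,"wx": 0,"wy": 0,"wz": 0,"claw": 0.78},{"dx": 0,"dy": 0,"dz": 0,"wx": 0,"wy": 0,"wz": 0,"claw": 0.85},{"dx": 0,"dy": 0,"dz": 0,"wx": 0,"wy": 0,"wz": 0,"claw": 1},{"dx": 0,"dy": 0,"dz": 0,"wx": 0,"wy": 0,"wz": 0,"claw": 1},{"dx": 0,"dy": 0,"dz": 0,"wx": 0,"wy": 0,"wz": 0,"claw": 1},{"dx": 0,"dy": 0,"dz": 0,"wx": 0,"wy": 0,"wz": 0,"claw": 1}]'

```text
t: 20.4
tcp_pos: [0.3363, 0.3279, 0.0382]
ee_rot: [-0.0, -0.274, 0.962, -0.0]
ft_force: [-0.4, -0.6, 0.8]
grip_width: 0.0856
grip_force: 0.0
```

Request:
jog_arm --deltas '[{"dx": 0,"dy": 0,"dz": 0.01,"wx": 0,"wy": 0,"wz": 0,"claw": 1},{"dx": 0,"dy": 0,"dz": 0.025,"wx": 0,"wy": 0,"wz": 0,"claw": 1},{"dx": 0,"dy": 0,"dz": 0.05,"wx": 0,"wy": 0,"wz": 0,"claw": 1},{"dx": 0,"dy": 0,"dz": 0.09,"wx": 0,"wy": 0,"wz": 0,"claw": 1},{"dx": 0,"dy": 0,"dz": 0.13,"wx": 0,"wy": 0,"wz": 0,"claw": 1},{"dx": 0,"dy": 0,"dz": 0.17,"wx": 0,"wy": 0,"wz": 0,"claw": 1},{"dx": 0.01,"dy": -0.04,"dz": 0.19,"wx": 0,"wy": 0,"wz": 0,"claw": 1},{"dx": 0.02,"dy": -0.08,"dz": 0.19,"wx": 0,"wy": 0,"wz": 0,"claw": 1},{"dx": 0.03,"dy": -0.12,"dz": 0.19,"wx": 0,"wy": 0,"wz": 0,"claw": 1},{"dx": 0.04,"dy": -0.16,"dz": 0.19,"wx": 0,"wy": 0,"wz": 0,"claw": 1},{"dx": 0.05,"dy": -0.2,"dz": 0.19,"wx": 0,"wy": 0,"wz": 0,"claw": 1},{"dx": 0.05,"dy": -0.2,"dz": 0.19,"wx": 0,"wy": 0,"wz": 0,"claw": 1}]'

```text
t: 21.6
tcp_pos: [0.3871, 0.1243, 0.229]
ee_rot: [0.0, -0.271, 0.963, -0.0]
ft_force: [0.7, 0.6, 0.4]
grip_width: 0.0853
grip_force: 0.0
```

```bash
python3 - <<'E'
from h import *
a=manip.read_camera("top");b=manip.read_camera("scene");s=manip.observe();print(s["t"],s["tcp_pos"],s["ft_force"])
a=cv2.resize(a[120:310,180:380,::-1],(440,418),interpolation=cv2.INTER_CUBIC);b=cv2.resize(b[140:310,190:350,::-1],(360,418),interpolation=cv2.INTER_CUBIC)
cv2.imwrite("pics/g7.png",np.hstack([a,b]))
E
```

```text
21.7 [0.38639857 0.12724607 0.22879215] [-0.13661239 -0.46034747 -0.08305532]
```

View pics/g7.png

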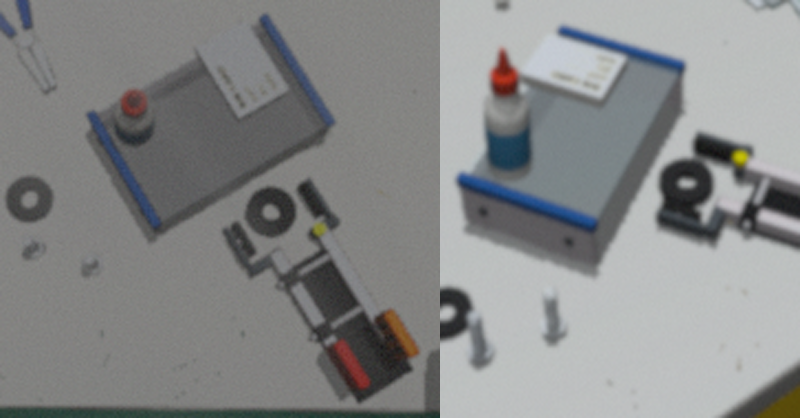

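The seal at (270,211) lies free on the bench between the opened jaws, clear of the shelf. The bottle, bolts and spare seal have not moved.

```bash
python3 -c "
from rig import manip
print(manip.close_job())"
```

```text
the job is handed in; nothing more can be done
None
```

The seal was gripped at about 4 N (estimated from the grip force minus the spring), drawn fully out in front of the shelf and released there; the job is handed in at about 22 s, with no verdict shown.

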